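# Close up two plaster casting moulds

## Robot

A 6-joint arm with a two-finger parallel gripper is mounted at the origin on the work surface. World frame = base frame: x ahead of the robot, y to its left, z up, the work surface at z = 0. Lengths are in m, angles in rad, forces in N, time in s.
With the tool pointing down it reaches from about 0.325 to 0.9 m from the base axis. Payload 6.1 kg.
Tool frame: the origin (TCP) lies at the very end of the fingers, on their centre line; the grasp point (between the pads) lies 19 mm behind it (grasp_offset is the distance from the TCP to the grasp point, in m); z points along the fingers, y is the line along which they close (so a half turn about z gives the same grasp; the last joint's range is limited). The gripper opens to 85 mm and grips with 20 to 120 N. Pads are 22 mm wide; open, the fingers measure 114 mm over their backs; the gripper's body (76 mm by 85 mm) begins 54 mm behind the grasp point. The pads swing forward as they close: fully open they stand 13 mm farther back than shut.
Start: joints at [-1.326, 0.22, 1.526, -0, 1.395, -0.126], TCP at [0.226, -0.583, 0.231] pointing down, gripper open.
Joint ranges: [-2.98, 2.98], [-0.91, 2.08], [0.09, 2.57], [-1.24, 4.39], [0.2, 2.65], [-2.68, 2.68]. Speed limits (rad/s): [2.57, 2.57, 3.01, 3.14, 3.14, 3.14].

## Interface

Orientations are given as a unit quaternion [w, x, y, z].
In Python, from cell import * gives the robot as it stands.
- The arm moves only by the tool carry_out, never from a script. Its argument "plan" is a list of rows, each an object with "travel": the shift along the tool's x, y, z in cm, a list of three; "roll": the turn about the tool's z in degrees; "hand": the finger opening in cm, from 0 to 8.54. A call has 1 to 8 rows; each row is the pose to reach, as a shift and turn from the pose commanded when the call began, along the tool's axes at that moment; what a row does not reach only later rows make up. A row lasts 1/10 s, in which the tool goes at most 50 mm and 8.59 degrees, less where a joint would pass 70% of its speed; a pose out of reach is approached as far as the arm can. A call with a gripper value outside its range is refused whole. The fingers move at their own pace and stop on an object; "force" is the grip in N (left out, the last holds). Time passes only in rows, so rows that repeat a pose let the fingers close. It gives the time, the measured TCP pose, the force, the opening and the grip force at its end, in the units of the state.
- get_obs(): the state, without advancing time (a new reading comes with each control period).
- camera(name): name is "side" or "top" or "wrist"; returns a dict with "pixels" (420x560x3 uint8, red, green, blue), "z_map" (420x560 float32, m along the optical axis (not along the pixel's ray), 0 where there is no reading), "mtx" (3x3 intrinsics, pixels), "R" (3x3) and "t" (3): a world point X has camera coordinates R X + t; the wrist camera has in their place "mount" (4x4, takes a point from camera to tool coordinates, whose origin is the TCP and whose axes are the flange's). Camera axes: x right, y down, z forward; pixel columns grow to the right and rows downward; lengths in m; the calibration is good to about 2 mm. A picture is of the moment at which its call begins: read the wrist's pose just before it.
- sign_off(): hands the job in; it is judged then, once.
Trained networks look in a picture, given as the dict that the camera call returned (one of the last four; its "shot" number tells which), for a name from the list of things; names that differ only in an ending like _2 or _b are one class to them, and where a whole thing is asked for, a point or a joint stands for the part that bears it (a point fixed in the world has none). Each returns a list of dicts, best first, with "p" (0 to 1); they miss things now and then, are a little off and sometimes report something else, mostly with a low value. They report only what shows in the picture. A call takes as long as a camera call. They do not tell look-alikes from the thing itself.
- look_for(picture, label): "rect" ([left, top, right, bottom] in pixels, round what is visible of it).
- silhouettes(picture, label): "region" (420x560 bool, what is visible of it) and "rect" ([left, top, right, bottom] in pixels, round what is visible of it).
- spot_point(picture, label): "at" ([column, row] in pixels: a listed point, or the origin of a listed thing).
The state is a dict: "time": time; "qpos": joint angles; "joint_vel": joint speeds; "joint_efforts": joint torques, N m; "position": TCP position; "ee_rot": TCP orientation; "ft_force": force on the tool from outside, world axes, zero at the start; "moment": the same for the moment, N m; "gripper_width": finger opening in m; "grip_force": force on a finger pad.
Only numpy, scipy, OpenCV 4.12 (cv2) and the standard library are available. Lean on these libraries where they do the work, as an engineer would, in place of code of your own. Each camera call takes 0.05 s, during which the arm holds its last target. There are 200 camera calls.

## Task

Close up the two round plaster casting moulds, wide and tall, so that they are ready for casting. On each base set the mould body that belongs to it, right way up and fully home over the raised collar, and then its pouring ring fully home on top of the body. Plaster chips: set the pieces down, do not drop them, and leave the slip pot, the scraper and the block mould where they are.

Things in the scene. Friction and masses are not known exactly. Their poses are not given: they have to be found in the camera images.
- wide_base: wide mould base: solid white plaster disc fixed to the bench, diameter 112 mm, flat top 24 mm above its underside; in the middle of the top a solid tapered collar, 7 mm high, diameter 86 mm at foot, 79 mm at top. The seated body's underside lies on the flat top, 24 mm above this origin, 1.5 mm clearance round the collar. Origin: centre of underside, z up.
- wide_body: body piece of the wide mould, loose white plaster tube, upright (mm); diameter 112, height 50 to its flat shoulder, with a tapered hollow collar on top (7 high, diameter 86 at foot, 79 at top). Bore 70 right through (narrower below 16), wall 21: pinch it, one finger in the bore. Rebate underneath (diameter 89, 8.5 deep) drops over the base's collar. About 340 g. Origin: centre of underside, z up.
- wide_ring: wide mould pouring ring: loose white plaster ring lying flat; diameter 112, hole 70, height 24, wall 21: pinch it, one finger in the hole. Rebate underneath (diameter 89, 8.5 deep) drops over the collar of the wide body; its underside then lies on the shoulder, 50 above the body's origin. About 140 g. Origin: centre of underside, z up. (mm)
- tall_base: tall mould base: solid white plaster disc fixed to the bench, diameter 88 mm, flat top 24 mm above its underside; in the middle of the top a solid tapered collar, 7 mm high, diameter 62 mm at foot, 55 mm at top. The seated body's underside lies on the flat top, 24 mm above this origin, 1.5 mm clearance round the collar. Origin: centre of underside, z up.
- tall_body: body piece of the tall mould, loose white plaster tube, upright (mm); diameter 88, height 66 to its flat shoulder, with a tapered hollow collar on top (7 high, diameter 62 at foot, 55 at top). Bore 44 right through (narrower below 16), wall 22: pinch it, one finger in the bore. Rebate underneath (diameter 65, 8.5 deep) drops over the base's collar. About 330 g. Origin: centre of underside, z up.
- tall_ring: tall mould pouring ring: loose white plaster ring lying flat; diameter 88, hole 44, height 24, wall 22: pinch it, one finger in the hole. Rebate underneath (diameter 65, 8.5 deep) drops over the collar of the tall body; its underside then lies on the shoulder, 66 above the body's origin. About 120 g. Origin: centre of underside, z up. (mm)
- slip_pot: bystander: bellied white porcelain slip pot, two small handles, 145 mm across the belly, 72 mm high; loose. Origin: centre of the underside.
- scraper: bystander: flat steel scraper 140 x 48 x 4 mm lying on the bench; loose. Origin: centre of the underside, x along its length.
- block_mould: bystander: closed two-part rectangular white plaster mould, 110 x 85 mm, 70 mm high; loose. Origin: centre of the underside, x along the 110 mm side.
Not all that is in view belongs to the job. Leave any red look-alike of the tall_ring alone.

How it is judged:
At the end, for the whole second after the job is handed in: Wide and tall body each stand on their own base, and each ring on its own body: centred within 5 mm on the part below, underside within 3 mm of its seat (24 mm above the base origin; 50 mm above the wide, 66 mm above the tall body origin), upright within 0.05 rad and at rest (horizontal distance between wide_body and wide_base below 0.005 m and z of wide_body in the frame of wide_base between 0.021 and 0.027 m and angle between each of wide_body, wide_ring, tall_body, tall_ring's own z axis and vertical below 0.05 rad and linear speed of each of wide_body, wide_ring, tall_body, tall_ring below 0.02 m/s and horizontal distance between wide_ring and wide_body below 0.005 m and z of wide_ring in the frame of wide_body between 0.047 and 0.053 m and horizontal distance between tall_body and tall_base below 0.005 m and z of tall_body in the frame of tall_base between 0.021 and 0.027 m and horizontal distance between tall_ring and tall_body below 0.005 m and z of tall_ring in the frame of tall_body between 0.063 and 0.069 m); the robot touches nothing.
It fails at once if the slip pot, the scraper or the block mould is moved more than 15 mm (distance of any of slip_pot, scraper, block_mould from where it was at the start of the episode above 0.015 m).
It fails at once if a mould body or ring is dropped or thrown: it moves faster than 0.5 m/s with no finger on it ((contact force between the fingers and wide_body below 0.05 N and linear speed of wide_body above 0.5 m/s) or (contact force between the fingers and wide_ring below 0.05 N and linear speed of wide_ring above 0.5 m/s) or (contact force between the fingers and tall_body below 0.05 N and linear speed of tall_body above 0.5 m/s) or (contact force between the fingers and tall_ring below 0.05 N and linear speed of tall_ring above 0.5 m/s)).
It also fails if it takes over 109 s, if anything falls off the work surface, if the arm or the gripper's body presses on something with over 40 N, if the wrist force passes 120 N, or if a joint passes its speed limit or range.

## Working session

There is one attempt and no reset: what is moved stays moved. The work goes in short steps, Python scripts to look and compute and a tool call to move; the robot and the scene stay as the last step left them, time stands still between calls to the robot, and variables do not carry over. Pictures are saved under pics/ and viewed, at most 14 in all, crops included, and the job is handed in when it is done.

Besides the shell and the picture viewer there is one more tool, called after ">>>" as name(argument=value, ...), one argument or row to a line, values as JSON. carry_out: Moves the arm, as the interface text tells. Its arguments: {"type":"object","properties":{"plan":{"type":"array","items":{"type":"object","properties":{"travel":{"type":"array","items":{"type":"number"}},"roll":{"type":"number"},"hand":{"type":"number"}}}},"force":{"type":"number"}},"required":["plan"]}

```bash
ls; mkdir -p pics; python3 - <<'E'
from cell import *
import cv2,numpy as np
o=get_obs();print(o)
a=[]
for n in("top","side"):
    c=camera(n);a.append(c)
    cv2.imwrite(f"pics/{n}0.png",c["pixels"][:,:,::-1]);print(n,c["mtx"],c["R"],c["t"])
    for l in "wide_base wide_body wide_ring tall_base tall_body tall_ring slip_pot scraper block_mould".split():
        print(l,[(np.round(d["at"]).tolist(),round(d["p"],2)) for d in spot_point(c,l)][:4],[(np.round(d["rect"]).tolist(),round(d["p"],2)) for d in look_for(c,l)][:4])
    np.savez(f"{n}0.npz",**{k:c[k] for k in("pixels","z_map","mtx","R","t")})
E
```

```text
pics
{'time': 0.0, 'qpos': array([-1.32609667e+00,  2.21208511e-01,  1.52762222e+00,  5.11291149e-05,
        1.39469080e+00, -1.26131935e-01]), 'joint_vel': array([-0.00071632,  0.00029087, -0.00100972, -0.00019112, -0.00242707,
       -0.00060901]), 'joint_efforts': array([ 9.26455687e-04, -4.96902788e+01, -3.89391983e+01, -3.00225665e-04,
        1.11390263e-02,  3.83254201e-05]), 'position': array([ 0.22634044, -0.58192895,  0.23020427]), 'ee_rot': array([-9.64235458e-04,  9.82860054e-01,  1.84350706e-01, -3.20215454e-05]), 'ft_force': array([ 0.38144495, -0.33069645, -0.02495768]), 'moment': array([ 0.03826532, -0.01702431, -0.0227409 ]), 'grip_force': 0.0, 'gripper_width': 0.08525357117003}
top [[460.07130316   0.         283.03789723]
 [  0.         460.07130316 209.29159927]
 [  0.           0.           1.        ]] [[ 0.02189349 -0.99974367 -0.00576812]
 [-0.99016936 -0.02088585 -0.13830553]
 [ 0.13814961  0.00873941 -0.99037281]] [-0.02143151  0.63081658  0.99638371]
wide_base [([432.0, 276.0], 0.72)] [([407.0, 253.0, 461.0, 302.0], 0.77)]
wide_body [([130.0, 286.0], 0.95)
[... 1413 characters left out ...]
200.0, 278.0], 0.89)] [([178.0, 255.0, 224.0, 294.0], 0.63)]
tall_body [([296.0, 297.0], 0.89)] [([272.0, 261.0, 320.0, 317.0], 0.92)]
tall_ring [([267.0, 250.0], 0.93), ([258.0, 212.0], 0.76), ([273.0, 175.0], 0.75), ([325.0, 173.0], 0.75)] [([245.0, 227.0, 283.0, 262.0], 0.9), ([303.0, 324.0, 391.0, 419.0], 0.73), ([242.0, 194.0, 275.0, 222.0], 0.69), ([258.0, 158.0, 293.0, 188.0], 0.62)]
slip_pot [([346.0, 212.0], 0.85), ([269.0, 141.0], 0.56)] [([318.0, 172.0, 380.0, 229.0], 0.96)]
scraper [([270.0, 141.0], 0.93)] [([245.0, 133.0, 292.0, 148.0], 0.76)]
block_mould [([266.0, 140.0], 0.65), ([340.0, 379.0], 0.58)] [([304.0, 324.0, 388.0, 420.0], 0.98), ([244.0, 131.0, 290.0, 145.0], 0.34)]
```

View pics/top0.png

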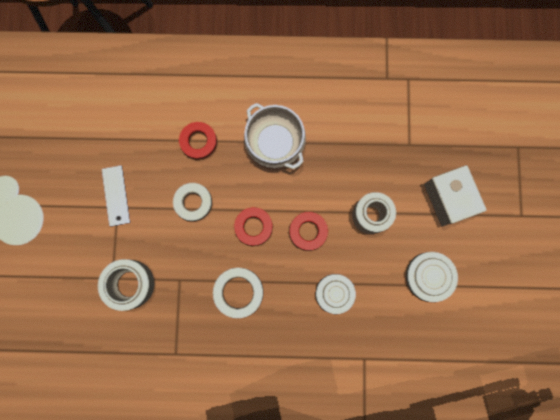

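View pics/side0.png

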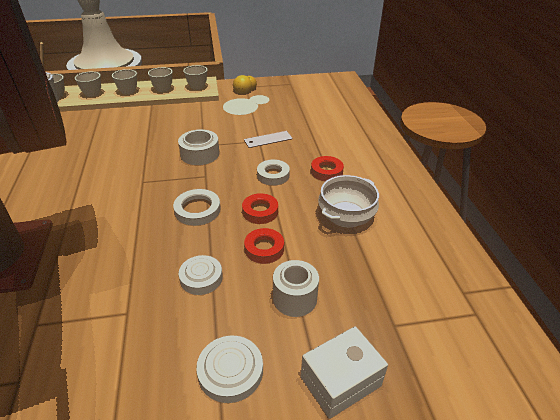

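The top view shows wide_body at (125,286), wide_ring at (238,292), tall_base at (336,294), wide_base at (432,277) and tall_body at (375,212). There are four candidates for tall_ring: (192,202) white, and (198,140), (253,227) and (309,231) red. The white one fits, because the job's ring is white plaster and the red ones are look-alikes. I'll measure all of these and confirm the choice in a crop.

```bash
cat > h.py <<'E'
import numpy as np,cv2
from scipy.optimize import least_squares
def cloud(c):
    z=c["z_map"];v,u=np.nonzero(z>0);d=z[v,u];K=c["mtx"]
    P=np.c_[(u-K[0,2])/K[0,0]*d,(v-K[1,2])/K[1,1]*d,d]
    return (P-c["t"])@c["R"]
def fit(P,c0,r,zt,win=.02):
    """Fit annulus/disc of outer radius r on points with height near zt; returns centre, median z"""
    c=np.array(c0)
    for _ in range(3):
        q=P[(np.linalg.norm(P[:,:2]-c,axis=1)<r+win)&(abs(P[:,2]-zt)<.006)]
        h=cv2.convexHull((q[:,:2]*1000).astype(np.float32))[:,0]/1000
        s=least_squares(lambda p:np.hypot(*(h-p[:2]).T)-p[2],[*c,r],loss="soft_l1",f_scale=.001).x
        c=s[:2]
    return np.round(np.r_[s,np.median(q[:,2])],4),len(q)
E
python3 - <<'E'
from h import *
T={"wide_body":((125,286),.056,.05),"wide_ring":((238,292),.056,.024),"tall_base":((336,294),.044,.024),"wide_base":((432,277),.056,.024),"tall_body":((375,212),.044,.066),"tall_ring":((192,202),.044,.024)}
cs={n:dict(np.load(n+"0.npz")) for n in("top","side")}
K,R,t=[cs["top"][k] for k in("mtx","R","t")]
for n,(px,r,zt) in T.items():
    ray=R.T@np.linalg.solve(K,[*px,1]);o=-R.T@t
    c=(o+ray*(zt-o[2])/ray[2])[:2]
    print(n,c.round(3),*[fit(cloud(x),c,r,zt) for x in cs.values()])
for n,px,zt in[("pot",(274,140),.072),("red1",(253,227),.024),("red2",(309,231),.024),("red3",(198,140),.024),("scraper",(115,196),0),("block",(455,195),.07)]:
    ray=R.T@np.linalg.solve(K,[*px,1]);o=-R.T@t
    print(n,(o+ray*(zt-o[2])/ray[2])[:2].round(3))
im=cs["top"]["pixels"][120:250,150:340,::-1]
cv2.imwrite("pics/crop.png",cv2.resize(im,None,fx=4,fy=4,interpolation=2))
E
```

```text
wide_body [0.453 0.336] (array([0.4557, 0.3405, 0.0559, 0.0497]), 1187) (array([0.4568, 0.341 , 0.0561, 0.0489]), 501)
wide_ring [0.444 0.089] (array([0.4426, 0.0898, 0.0554, 0.0229]), 1167) (array([0.4439, 0.0916, 0.0561, 0.0225]), 728)
tall_base [ 0.444 -0.131] (array([ 0.4448, -0.1307,  0.0436,  0.0245]), 1017) (array([ 0.4458, -0.1292,  0.0442,  0.0239]), 1041)
wide_base [ 0.487 -0.347] (array([ 0.4879, -0.3488,  0.0556,  0.0252]), 1585) (array([ 0.489 , -0.3474,  0.056 ,  0.0249]), 2785)
tall_body [ 0.626 -0.211] (array([ 0.627 , -0.2138,  0.0436,  0.0658]), 857) (array([ 0.6285, -0.2123,  0.0441,  0.0654]), 1031)
tall_ring [0.646 0.203] (array([0.6481, 0.2031, 0.0436, 0.0229]), 829) (array([0.6486, 0.2045, 0.0446, 0.0226]), 419)
pot [0.784 0.016]
red1 [0.591 0.06 ]
red2 [ 0.585 -0.068]
red3 [0.794 0.196]
scraper [0.661 0.392]
block [ 0.667 -0.387]
```

View pics/crop.png

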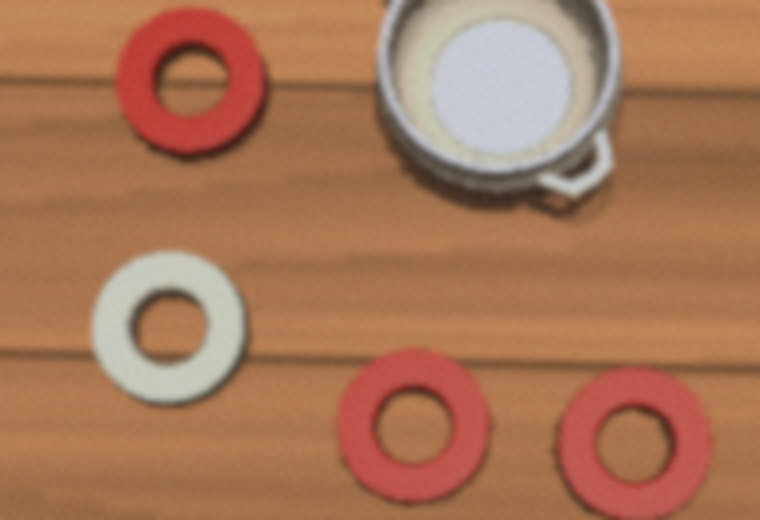

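The crop confirms that the ring at (192,202) is white and the three beside it are red, so the white one is tall_ring. I'll do the tall body first and keep the tool yaw fixed throughout.

```bash
cat >> h.py <<'E'
from scipy.spatial.transform import Rotation as Ro
def rot(o): 
    q=o["ee_rot"];return Ro.from_quat([q[1],q[2],q[3],q[0]]).as_matrix()
def delta(o,p):  # cm in tool axes to put the TCP at p
    return ((np.array(p)-o["position"])@rot(o)*100).round(2)
E
python3 -c "
from h import *;from cell import *
o=get_obs();print(o['position'],delta(o,[.6159,-.1822,.2]))"
```

```text
[ 0.22644762 -0.58252286  0.23128779] [ 50.8  -23.2    3.13]
```

>>> carry_out(
  plan=[
    {"travel":[4.5,-2,0],"hand":3.8},
    {"travel":[9,-4,0],"hand":3.8},
    {"travel":[13.5,-6,0],"hand":3.8},
    {"travel":[18,-8,0],"hand":3.8},
    {"travel":[22.5,-10,0],"hand":3.8},
    {"travel":[27,-12,0],"hand":3.8},
    {"travel":[31.5,-14,0],"hand":3.8},
    {"travel":[36,-16,0],"hand":3.8},
  ],
)

```text
invalid input
```

>>> carry_out(
  plan=[
    {"travel":[4.5,-2.0,0.0],"roll":0.0,"hand":3.8},
    {"travel":[9.0,-4.0,0.0],"roll":0.0,"hand":3.8},
    {"travel":[13.5,-6.0,0.0],"roll":0.0,"hand":3.8},
    {"travel":[18.0,-8.0,0.0],"roll":0.0,"hand":3.8},
    {"travel":[22.5,-10.0,0.0],"roll":0.0,"hand":3.8},
    {"travel":[27.0,-12.0,0.0],"roll":0.0,"hand":3.8},
    {"travel":[31.5,-14.0,0.0],"roll":0.0,"hand":3.8},
    {"travel":[36.0,-16.0,0.0],"roll":0.0,"hand":3.8},
  ],
  force=60,
)

```text
time: 2.7
position: [0.5052, -0.3014, 0.2316]
ee_rot: [0.0, 0.983, 0.184, 0.0]
ft_force: [0.2, -0.7, 0.3]
gripper_width: 0.0377
grip_force: 0.0
```

>>> carry_out(
  plan=[
    {"travel":[4.5,-2.2,0.0],"roll":0.0,"hand":3.8},
    {"travel":[9.0,-4.4,0.0],"roll":0.0,"hand":3.8},
    {"travel":[13.0,-6.3,0.0],"roll":0.0,"hand":3.8},
    {"travel":[14.8,-7.2,0.5],"roll":0.0,"hand":3.8},
    {"travel":[14.8,-7.2,1.0],"roll":0.0,"hand":3.8},
    {"travel":[14.8,-7.2,1.0],"roll":0.0,"hand":3.8},
  ],
)

```text
time: 3.3
position: [0.6152, -0.1818, 0.22]
ee_rot: [-0.0, 0.983, 0.185, -0.001]
ft_force: [-0.8, 0.3, -0.1]
gripper_width: 0.0381
grip_force: 0.0
```

```bash
cat >> h.py <<'E'
def wcloud(c,o):
    z=c["z_map"];v,u=np.nonzero(z>0);d=z[v,u];K=c["mtx"];M=c["mount"]
    P=np.c_[(u-K[0,2])/K[0,0]*d,(v-K[1,2])/K[1,1]*d,d]
    return (P@M[:3,:3].T+M[:3,3])@rot(o).T+o["position"]
E
python3 -c "
from h import *;from cell import *
o=get_obs();c=camera('wrist');print(o['position'],c['mount'].round(3))
P=wcloud(c,o);print(fit(P,(.628,-.213),.044,.066,.012),fit(P,(.628,-.213),.0275,.073,.004))
print(delta(o,[.6159,-.1822,.1]))
cv2.imwrite('pics/w1.png',c['pixels'][:,:,::-1])"
```

```text
[ 0.61523034 -0.18184028  0.21998546] [[ 0.    -0.956 -0.292  0.075]
 [ 1.     0.001 -0.001  0.   ]
 [ 0.001 -0.292  0.956 -0.143]
 [ 0.     0.     0.     1.   ]]
(array([ 0.6279, -0.2107,  0.0439,  0.0663]), 5731) (array([ 0.628 , -0.2118,  0.0311,  0.0723]), 2109)
[ 0.07  0.07 12.  ]
```

View pics/w1.png

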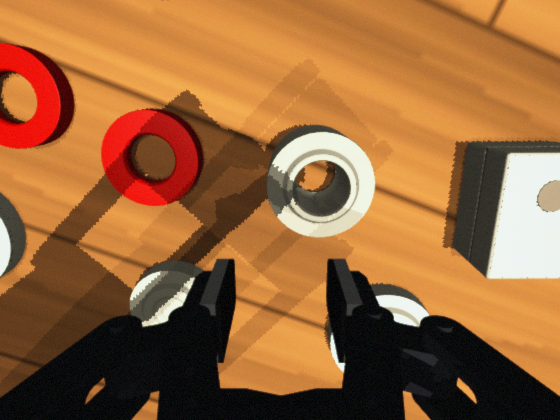

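The wrist view shows the tall body at about (322,183), with the right finger lined up for the bore and the left one for the outside. It agrees with the other cameras to about 1 mm, so I'll go down.

>>> carry_out(
  plan=[
    {"travel":[0.1,0.0,4.0],"roll":0.0,"hand":3.8},
    {"travel":[0.1,0.0,8.0],"roll":0.0,"hand":3.8},
    {"travel":[0.1,0.0,11.0],"roll":0.0,"hand":3.8},
    {"travel":[0.1,0.0,13.0],"roll":0.0,"hand":3.8},
    {"travel":[0.1,0.0,14.5],"roll":0.0,"hand":3.8},
    {"travel":[0.1,0.0,15.5],"roll":0.0,"hand":3.8},
    {"travel":[0.1,0.0,16.5],"roll":0.0,"hand":3.8},
    {"travel":[0.1,0.0,16.5],"roll":0.0,"hand":3.8},
  ],
)

```text
time: 4.15
position: [0.6162, -0.182, 0.0555]
ee_rot: [-0.0, 0.983, 0.184, -0.001]
ft_force: [0.0, -0.2, -0.4]
gripper_width: 0.0383
grip_force: 0.0
```

>>> carry_out(
  plan=[
    {"travel":[0.0,0.0,1.0],"roll":0.0,"hand":3.8},
    {"travel":[0.0,0.0,2.0],"roll":0.0,"hand":3.8},
    {"travel":[0.0,0.0,2.3],"roll":0.0,"hand":3.0},
    {"travel":[0.0,0.0,2.3],"roll":0.0,"hand":2.6},
    {"travel":[0.0,0.0,2.3],"roll":0.0,"hand":2.3},
    {"travel":[0.0,0.0,2.3],"roll":0.0,"hand":1.5},
    {"travel":[0.0,0.0,2.3],"roll":0.0,"hand":1.5},
    {"travel":[0.0,0.0,2.3],"roll":0.0,"hand":1.5},
  ],
  force=60,
)

```text
time: 4.95
position: [0.6167, -0.1818, 0.0332]
ee_rot: [-0.0, 0.983, 0.184, -0.0]
ft_force: [-0.2, -0.3, -4.1]
gripper_width: 0.0231
grip_force: 57.7
```

>>> carry_out(
  plan=[
    {"travel":[0.0,0.0,-0.5],"roll":0.0,"hand":1.5},
    {"travel":[0.0,0.0,-1.5],"roll":0.0,"hand":1.5},
    {"travel":[0.0,0.0,-3.0],"roll":0.0,"hand":1.5},
    {"travel":[0.0,0.0,-4.5],"roll":0.0,"hand":1.5},
    {"travel":[0.0,0.0,-6.0],"roll":0.0,"hand":1.5},
    {"travel":[0.0,0.0,-6.8],"roll":0.0,"hand":1.5},
    {"travel":[0.0,0.0,-7.0],"roll":0.0,"hand":1.5},
    {"travel":[0.0,0.0,-7.0],"roll":0.0,"hand":1.5},
  ],
)

```text
time: 5.75
position: [0.6169, -0.1819, 0.1038]
ee_rot: [0.0, 0.983, 0.184, 0.0]
ft_force: [0.3, -0.2, -4.9]
gripper_width: 0.0236
grip_force: 57.8
```

```bash
python3 -c "
from h import *;from cell import *
o=get_obs();c=camera('top');s=camera('side')
print(o['position'],o['ft_force'],o['grip_force'])
for x in(c,s):print(fit(cloud(x),(.628,-.212),.044,.136,.012))
g=np.array([.4453,-.1300])
p=o['position'].copy();p[:2]+=g-[.628,-.212]
print(delta(o,p))"
```

```text
[ 0.61694982 -0.18190188  0.10379372] [ 0.30402118 -0.24247852 -4.90188298] 57.82229262713827
(array([ 0.6274, -0.213 ,  0.0434,  0.1364]), 105)
(array([ 0.6286, -0.212 ,  0.044 ,  0.1359]), 910)
[-1.406e+01 -1.426e+01 -1.000e-02]
```

>>> carry_out(
  plan=[
    {"travel":[-1.0,-1.0,0.0],"roll":0.0,"hand":1.5},
    {"travel":[-3.0,-3.0,0.0],"roll":0.0,"hand":1.5},
    {"travel":[-5.5,-5.6,0.0],"roll":0.0,"hand":1.5},
    {"travel":[-8.5,-8.7,0.0],"roll":0.0,"hand":1.5},
    {"travel":[-11.0,-11.2,0.0],"roll":0.0,"hand":1.5},
    {"travel":[-13.0,-13.2,0.0],"roll":0.0,"hand":1.5},
    {"travel":[-14.05,-14.3,0.0],"roll":0.0,"hand":1.5},
    {"travel":[-14.05,-14.3,0.0],"roll":0.0,"hand":1.5},
  ],
)

```text
time: 6.65
position: [0.4317, -0.0982, 0.1022]
ee_rot: [-0.001, 0.983, 0.185, -0.001]
ft_force: [0.5, 0.4, -4.3]
gripper_width: 0.0234
grip_force: 58.6
```

```bash
python3 -c "
from h import *;from cell import *
c=camera('top');o=get_obs();s=camera('side')
print(o['position'],o['ft_force'],o['grip_force'])
for x in(c,s):print(fit(cloud(x),(.4453,-.13),.044,.136,.012))
"
```

```text
[ 0.43338745 -0.09910874  0.10286319] [ 0.34572118 -0.81050153 -3.06382787] 58.65511467709439
(array([ 0.4445, -0.132 ,  0.0411,  0.1354]), 112)
(array([ 0.4457, -0.1302,  0.0436,  0.1357]), 816)
```

>>> carry_out(
  plan=[
    {"travel":[0.0,-0.05,0.8],"roll":0.0,"hand":1.5},
    {"travel":[0.0,-0.05,2.0],"roll":0.0,"hand":1.5},
    {"travel":[0.0,-0.05,3.0],"roll":0.0,"hand":1.5},
    {"travel":[0.0,-0.05,3.5],"roll":0.0,"hand":1.5},
    {"travel":[0.0,-0.05,3.8],"roll":0.0,"hand":1.5},
    {"travel":[0.0,-0.05,4.0],"roll":0.0,"hand":1.5},
    {"travel":[0.0,-0.05,4.2],"roll":0.0,"hand":1.5},
    {"travel":[0.0,-0.05,4.2],"roll":0.0,"hand":1.5},
  ],
)

```text
time: 7.55
position: [0.4339, -0.0991, 0.0613]
ee_rot: [0.0, 0.983, 0.184, 0.0]
ft_force: [-0.4, 0.3, -4.0]
gripper_width: 0.023
grip_force: 58.7
```

>>> carry_out(
  plan=[
    {"travel":[0.0,0.0,0.1],"roll":0.0,"hand":1.5},
    {"travel":[0.0,0.0,0.2],"roll":0.0,"hand":1.5},
    {"travel":[0.0,0.0,0.3],"roll":0.0,"hand":1.5},
    {"travel":[0.0,0.0,0.4],"roll":0.0,"hand":1.5},
    {"travel":[0.0,0.0,0.4],"roll":0.0,"hand":1.5},
  ],
)

```text
time: 8.05
position: [0.4338, -0.099, 0.0572]
ee_rot: [-0.0, 0.983, 0.184, -0.0]
ft_force: [-0.6, 0.1, -3.7]
gripper_width: 0.0233
grip_force: 58.7
```

>>> carry_out(
  plan=[
    {"travel":[0.0,0.0,0.05],"roll":0.0,"hand":1.5},
    {"travel":[0.0,0.0,0.1],"roll":0.0,"hand":1.5},
    {"travel":[0.0,0.0,0.1],"roll":0.0,"hand":1.5},
  ],
)

```text
time: 8.35
position: [0.434, -0.099, 0.0565]
ee_rot: [0.0, 0.983, 0.184, 0.0]
ft_force: [-1.0, 1.0, -1.3]
gripper_width: 0.0233
grip_force: 59.0
```

Fz rose as contact was made, so the body is seated. Releasing it.

>>> carry_out(
  plan=[
    {"travel":[0.0,0.0,0.0],"roll":0.0,"hand":2.6},
    {"travel":[0.0,0.0,0.0],"roll":0.0,"hand":3.2},
    {"travel":[0.0,0.0,0.0],"roll":0.0,"hand":3.8},
    {"travel":[0.0,0.0,0.0],"roll":0.0,"hand":3.8},
    {"travel":[0.0,0.0,-2.0],"roll":0.0,"hand":3.8},
    {"travel":[0.0,0.0,-5.0],"roll":0.0,"hand":3.8},
    {"travel":[0.0,0.0,-9.0],"roll":0.0,"hand":3.8},
    {"travel":[0.0,0.0,-13.0],"roll":0.0,"hand":3.8},
  ],
)

```text
time: 9.15
position: [0.4334, -0.0988, 0.1874]
ee_rot: [-0.0, 0.983, 0.184, -0.0]
ft_force: [0.1, -0.3, -0.7]
gripper_width: 0.0383
grip_force: 0.0
```

```bash
python3 -c "
from h import *;from cell import *
c=camera('top');o=get_obs();s=camera('side')
print(o['position'],o['ft_force'],o['grip_force'],o['gripper_width'])
for x in(c,s):
  for z,r in((.09,.044),(.097,.0275)):print(fit(cloud(x),(.4453,-.13),r,z,.008))
# next: tall_ring (.6483,.2038), grasp radius .033, u=-tool y
R=rot(o);u=-R[:2,1];print(u, delta(o,[*(np.array([.6483,.2038])+.033*u),.187]))
"
```

```text
[ 0.43736897 -0.10035938  0.19510343] [ 4.98653365 -0.01867626  5.49204661] 0.0 0.03782120451744605
(array([ 0.4477, -0.1308,  0.041 ,  0.0891]), 25)Traceback (most recent call last):
  File "<string>", line 6, in <module>
    for z,r in((.09,.044),(.097,.0275)):print(fit(cloud(x),(.4453,-.13),r,z,.008))
                                              ~~~^^^^^^^^^^^^^^^^^^^^^^^^^^^^^^^^
  File "h.py", line 12, in fit
    h=cv2.convexHull((q[:,:2]*1000).astype(np.float32))[:,0]/1000
      ~~~~~~~~~~~~~~~~~~~~~~~~~~~~~~~~~~~~~~~~~~~~~~~~~^^^^^
TypeError: 'NoneType' object is not subscriptable
```

>>> carry_out(
  plan=[
    {"travel":[4.0,-3.0,0.0],"roll":0.0,"hand":3.8},
    {"travel":[8.0,-6.1,0.0],"roll":0.0,"hand":3.8},
    {"travel":[12.0,-9.2,0.0],"roll":0.0,"hand":3.8},
    {"travel":[16.0,-12.3,0.0],"roll":0.0,"hand":3.8},
    {"travel":[20.0,-15.4,0.0],"roll":0.0,"hand":3.8},
    {"travel":[24.0,-18.4,0.0],"roll":0.0,"hand":3.8},
    {"travel":[28.0,-21.5,0.0],"roll":0.0,"hand":3.8},
    {"travel":[30.9,-23.8,0.0],"roll":0.0,"hand":3.8},
  ],
)

```text
time: 10.05
position: [0.6363, 0.2374, 0.1853]
ee_rot: [-0.0, 0.983, 0.185, -0.0]
ft_force: [0.6, -0.2, 1.3]
gripper_width: 0.0378
grip_force: 0.0
```

>>> carry_out(
  plan=[
    {"travel":[0.0,0.0,2.0],"roll":0.0,"hand":3.8},
    {"travel":[0.0,0.0,2.0],"roll":0.0,"hand":3.8},
    {"travel":[0.0,0.0,2.0],"roll":0.0,"hand":3.8},
  ],
)

```text
time: 10.35
position: [0.6346, 0.2343, 0.1649]
ee_rot: [0.0, 0.983, 0.184, -0.002]
ft_force: [0.0, -0.2, 0.2]
gripper_width: 0.0382
grip_force: 0.0
```

```bash
python3 -c "
from h import *;from cell import *
o=get_obs();w=camera('wrist');c=camera('top');s=camera('side')
print(o['position'],o['ft_force'],o['grip_force'],o['gripper_width'])
print('ring',fit(wcloud(w,o),(.648,.204),.044,.024,.012))
for x in(c,s):
  P=cloud(x)
  for z,r in((.09,.044),(.097,.0275)):
    try: print(fit(P,(.4453,-.13),r,z,.008))
    except Exception as e: print(e)
R=rot(o);u=-R[:2,1];print(delta(o,[*(np.array([.6483,.2038])+.033*u),.004]))
"
```

```text
[0.63459183 0.23430649 0.16485048] [ 0.04038444 -0.18819044  0.2300947 ] 0.0 0.038213966806108494
ring (array([0.6491, 0.2069, 0.0438, 0.0241]), 7470)
(array([ 0.4453, -0.1305,  0.0436,  0.0897]), 953)
(array([ 0.4468, -0.1297,  0.0336,  0.0948]), 325)
(array([ 0.4463, -0.1293,  0.0442,  0.0892]), 941)
(array([ 0.4473, -0.1276,  0.0313,  0.0947]), 291)
[ 0.22  0.04 16.08]
```

>>> carry_out(
  plan=[
    {"travel":[0.25,-0.05,4.0],"roll":0.0,"hand":3.8},
    {"travel":[0.25,-0.05,8.0],"roll":0.0,"hand":3.8},
    {"travel":[0.25,-0.05,11.0],"roll":0.0,"hand":3.8},
    {"travel":[0.25,-0.05,13.0],"roll":0.0,"hand":3.8},
    {"travel":[0.25,-0.05,14.5],"roll":0.0,"hand":3.8},
    {"travel":[0.25,-0.05,15.2],"roll":0.0,"hand":3.8},
    {"travel":[0.25,-0.05,15.5],"roll":0.0,"hand":3.8},
    {"travel":[0.25,-0.05,15.7],"roll":0.0,"hand":3.8},
  ],
)

```text
time: 11.3
position: [0.6388, 0.2363, 0.0106]
ee_rot: [-0.0, 0.983, 0.184, 0.001]
ft_force: [0.4, -0.4, -0.5]
gripper_width: 0.0381
grip_force: 0.0
```

>>> carry_out(
  plan=[
    {"travel":[0.0,0.0,0.2],"roll":0.0,"hand":3.4},
    {"travel":[0.0,0.0,0.2],"roll":0.0,"hand":3.0},
    {"travel":[0.0,0.0,0.2],"roll":0.0,"hand":2.6},
    {"travel":[0.0,0.0,0.2],"roll":0.0,"hand":2.3},
    {"travel":[0.0,0.0,0.2],"roll":0.0,"hand":1.5},
    {"travel":[0.0,0.0,0.2],"roll":0.0,"hand":1.5},
    {"travel":[0.0,0.0,0.2],"roll":0.0,"hand":1.5},
  ],
  force=50,
)

```text
time: 12.0
position: [0.6383, 0.2365, 0.0082]
ee_rot: [-0.0, 0.983, 0.184, 0.001]
ft_force: [-1.7, 0.3, 6.1]
gripper_width: 0.0227
grip_force: 46.4
```

>>> carry_out(
  plan=[
    {"travel":[0.0,0.0,-0.5],"roll":0.0,"hand":1.5},
    {"travel":[0.0,0.0,-1.5],"roll":0.0,"hand":1.5},
    {"travel":[0.0,0.0,-3.5],"roll":0.0,"hand":1.5},
    {"travel":[0.0,0.0,-6.0],"roll":0.0,"hand":1.5},
    {"travel":[0.0,0.0,-8.5],"roll":0.0,"hand":1.5},
    {"travel":[0.0,0.0,-11.0],"roll":0.0,"hand":1.5},
    {"travel":[0.0,0.0,-12.0],"roll":0.0,"hand":1.5},
    {"travel":[0.0,0.0,-12.0],"roll":0.0,"hand":1.5},
  ],
)

```text
time: 12.8
position: [0.6391, 0.2364, 0.1296]
ee_rot: [-0.0, 0.983, 0.184, 0.002]
ft_force: [0.3, -0.2, -1.9]
gripper_width: 0.0224
grip_force: 46.5
```

```bash
python3 -c "
from h import *;from cell import *
camera('top');camera('top');o=get_obs();c=camera('top');s=camera('side')
print(o['position'],o['ft_force'],o['grip_force'],o['gripper_width'])
for x in(c,s):
  P=cloud(x);q=P[(np.hypot(*(P[:,:2]-[.648,.204]).T)<.05)&(P[:,2]>.12)&(P[:,2]<.16)]
  A=q[abs(q[:,2]-.144)<.008];k=np.linalg.lstsq(np.c_[A[:,:2]-[.648,.204],np.ones(len(A))],A[:,2],rcond=None)[0]
  print(k,len(A),fit(P,(.648,.204),.044,.144,.008))
g=np.array([.4457,-.1300]);p=o['position'].copy();p[:2]+=g-[.6485,.205];print(delta(o,p))
"
```

```text
[0.63712417 0.23596328 0.12623565] [-0.43407061  0.61186396 -1.42403228] 46.514192177692166 0.022208453438564032
[0.00213331 0.00067148 0.14093267] 711 (array([0.6479, 0.203 , 0.0436, 0.1411]), 674)
[-0.01414954  0.03625499  0.14054973] 444 (array([0.6486, 0.2046, 0.0442, 0.1402]), 383)
[-31.04  23.88   0.04]
```

>>> carry_out(
  plan=[
    {"travel":[-2.0,1.5,0.0],"roll":0.0,"hand":1.5},
    {"travel":[-5.5,4.2,0.0],"roll":0.0,"hand":1.5},
    {"travel":[-9.5,7.3,0.0],"roll":0.0,"hand":1.5},
    {"travel":[-13.5,10.4,0.0],"roll":0.0,"hand":1.5},
    {"travel":[-17.5,13.4,0.0],"roll":0.0,"hand":1.5},
    {"travel":[-21.5,16.5,0.0],"roll":0.0,"hand":1.5},
    {"travel":[-25.0,19.2,0.0],"roll":0.0,"hand":1.5},
    {"travel":[-28.0,21.5,0.0],"roll":0.0,"hand":1.5},
  ],
)

```text
time: 13.8
position: [0.4523, -0.0671, 0.126]
ee_rot: [-0.0, 0.983, 0.184, -0.001]
ft_force: [0.4, -0.7, -0.9]
gripper_width: 0.0223
grip_force: 55.2
```

>>> carry_out(
  plan=[
    {"travel":[-2.0,1.5,0.0],"roll":0.0,"hand":1.5},
    {"travel":[-2.97,2.27,0.0],"roll":0.0,"hand":1.5},
    {"travel":[-2.97,2.27,0.0],"roll":0.0,"hand":1.5},
    {"travel":[-2.97,2.27,0.0],"roll":0.0,"hand":1.5},
    {"travel":[-2.97,2.27,0.0],"roll":0.0,"hand":1.5},
  ],
)

```text
time: 14.3
position: [0.4357, -0.0967, 0.1271]
ee_rot: [-0.0, 0.983, 0.185, -0.0]
ft_force: [0.4, -0.6, -1.3]
gripper_width: 0.0223
grip_force: 55.2
```

```bash
python3 -c "
from h import *;from cell import *
o=get_obs();c=camera('top');s=camera('side')
print(o['position'],o['ft_force'],o['grip_force'],o['gripper_width'])
for x in(c,s):
  P=cloud(x);print(fit(P,(.4457,-.13),.044,.141,.008))
"
```

```text
[ 0.43565856 -0.09672298  0.12707406] [ 0.37922223 -0.6287353  -1.29411869] 55.18533094063514 0.022292074888102902
(array([ 0.4525, -0.1308,  0.0383,  0.1421]), 108)
(array([ 0.4487, -0.128 ,  0.0441,  0.1414]), 942)
```

>>> carry_out(
  plan=[
    {"travel":[-0.26,0.08,0.0],"roll":0.0,"hand":1.5},
    {"travel":[-0.26,0.08,0.5],"roll":0.0,"hand":1.5},
    {"travel":[-0.26,0.08,1.0],"roll":0.0,"hand":1.5},
    {"travel":[-0.26,0.08,1.4],"roll":0.0,"hand":1.5},
    {"travel":[-0.26,0.08,1.7],"roll":0.0,"hand":1.5},
    {"travel":[-0.26,0.08,1.7],"roll":0.0,"hand":1.5},
    {"travel":[-0.26,0.08,1.7],"roll":0.0,"hand":1.5},
  ],
)

```text
time: 15.1
position: [0.4331, -0.0993, 0.1102]
ee_rot: [-0.0, 0.983, 0.184, -0.0]
ft_force: [-0.1, 0.3, -0.5]
gripper_width: 0.0223
grip_force: 55.2
```

```bash
python3 -c "
from h import *;from cell import *
o=get_obs();s=camera('side')
print(o['position'],o['ft_force'],o['grip_force'],o['gripper_width'])
P=cloud(s);print(fit(P,(.4457,-.13),.044,.124,.008))
"
```

```text
[ 0.43307355 -0.09932063  0.11020938] [-0.1181885   0.34504463 -0.48966184] 55.16782101439958 0.022259007980072503
(array([ 0.4459, -0.1304,  0.0442,  0.1245]), 941)
```

>>> carry_out(
  plan=[
    {"travel":[0.05,-0.06,0.3],"roll":0.0,"hand":1.5},
    {"travel":[0.05,-0.06,0.5],"roll":0.0,"hand":1.5},
    {"travel":[0.05,-0.06,0.7],"roll":0.0,"hand":1.5},
    {"travel":[0.05,-0.06,0.85],"roll":0.0,"hand":1.5},
    {"travel":[0.05,-0.06,1.0],"roll":0.0,"hand":1.5},
    {"travel":[0.05,-0.06,1.0],"roll":0.0,"hand":1.5},
  ],
)

```text
time: 15.75
position: [0.4332, -0.0985, 0.1]
ee_rot: [-0.0, 0.983, 0.184, -0.0]
ft_force: [-0.5, 0.1, -1.1]
gripper_width: 0.0222
grip_force: 55.2
```

>>> carry_out(
  plan=[
    {"travel":[0.0,0.0,0.05],"roll":0.0,"hand":1.5},
    {"travel":[0.0,0.0,0.1],"roll":0.0,"hand":1.5},
    {"travel":[0.0,0.0,0.1],"roll":0.0,"hand":1.5},
  ],
)

```text
time: 16.05
position: [0.4334, -0.0986, 0.0993]
ee_rot: [-0.0, 0.983, 0.184, -0.0]
ft_force: [-0.1, -0.4, -1.7]
gripper_width: 0.0221
grip_force: 55.2
```

>>> carry_out(
  plan=[
    {"travel":[0.0,0.0,0.05],"roll":0.0,"hand":1.5},
    {"travel":[0.0,0.0,0.1],"roll":0.0,"hand":1.5},
    {"travel":[0.0,0.0,0.1],"roll":0.0,"hand":1.5},
  ],
)

```text
time: 16.35
position: [0.4334, -0.0986, 0.0983]
ee_rot: [0.0, 0.983, 0.184, 0.0]
ft_force: [-0.2, -0.5, -0.5]
gripper_width: 0.0221
grip_force: 55.3
```

```bash
python3 -c "
from h import *;from cell import *
s=camera('side');s=camera('side');o=get_obs()
print(o['position'],o['ft_force'],o['grip_force'],o['gripper_width'])
P=cloud(s);print(fit(P,(.4457,-.13),.044,.114,.008))
"
```

```text
[ 0.43341155 -0.09858522  0.09835761] [ 0.23654648 -0.78908146 -0.02355227] 55.23999880840165 0.022233598101178885
(array([ 0.4465, -0.1299,  0.0439,  0.1128]), 884)
```

>>> carry_out(
  plan=[
    {"travel":[0.0,0.0,0.05],"roll":0.0,"hand":1.5},
    {"travel":[0.0,0.0,0.05],"roll":0.0,"hand":1.5},
  ],
)

```text
time: 16.65
position: [0.4335, -0.0986, 0.0982]
ee_rot: [0.0, 0.983, 0.184, 0.0]
ft_force: [-2.4, 1.0, 4.6]
gripper_width: 0.0219
grip_force: 55.7
```

>>> carry_out(
  plan=[
    {"travel":[0.0,0.0,0.0],"roll":0.0,"hand":2.4},
    {"travel":[0.0,0.0,0.0],"roll":0.0,"hand":2.7},
    {"travel":[0.0,0.0,0.0],"roll":0.0,"hand":3.2},
    {"travel":[0.0,0.0,0.0],"roll":0.0,"hand":3.8},
    {"travel":[0.0,0.0,-1.0],"roll":0.0,"hand":3.8},
    {"travel":[0.0,0.0,-3.0],"roll":0.0,"hand":3.8},
    {"travel":[0.0,0.0,-6.0],"roll":0.0,"hand":3.8},
    {"travel":[0.0,0.0,-8.0],"roll":0.0,"hand":3.8},
  ],
)

```text
time: 17.45
position: [0.434, -0.0988, 0.1803]
ee_rot: [0.001, 0.983, 0.184, 0.001]
ft_force: [1.0, 0.5, 0.1]
gripper_width: 0.038
grip_force: 0.0
```

>>> carry_out(
  plan=[
    {"travel":[1.5,-3.7,-1.0],"roll":0.0,"hand":3.8},
    {"travel":[3.2,-8.0,-1.0],"roll":0.0,"hand":3.8},
    {"travel":[5.0,-12.4,-1.0],"roll":0.0,"hand":3.8},
    {"travel":[6.8,-16.9,-1.0],"roll":0.0,"hand":3.8},
    {"travel":[8.6,-21.4,-1.0],"roll":0.0,"hand":3.8},
    {"travel":[10.4,-25.9,-1.0],"roll":0.0,"hand":3.8},
    {"travel":[12.2,-30.4,-1.0],"roll":0.0,"hand":3.8},
    {"travel":[14.0,-34.9,-1.0],"roll":0.0,"hand":3.8},
  ],
)

```text
time: 18.25
position: [0.4373, 0.2797, 0.1888]
ee_rot: [-0.0, 0.983, 0.184, 0.001]
ft_force: [-0.2, 0.4, 0.7]
gripper_width: 0.0375
grip_force: 0.0
```

>>> carry_out(
  plan=[
    {"travel":[1.8,-4.5,0.0],"roll":0.0,"hand":3.8},
    {"travel":[3.5,-8.7,0.0],"roll":0.0,"hand":3.8},
    {"travel":[4.0,-9.8,0.0],"roll":0.0,"hand":3.8},
    {"travel":[4.0,-9.8,0.0],"roll":0.0,"hand":3.8},
    {"travel":[4.0,-9.8,0.0],"roll":0.0,"hand":3.8},
    {"travel":[4.0,-9.8,0.0],"roll":0.0,"hand":3.8},
  ],
)

```text
time: 18.85
position: [0.4394, 0.3817, 0.1879]
ee_rot: [0.0, 0.983, 0.184, -0.0]
ft_force: [0.3, 0.3, -0.3]
gripper_width: 0.038
grip_force: 0.0
```

```bash
python3 -c "
from h import *;from cell import *
o=get_obs();w=camera('wrist');c=camera('top');s=camera('side')
print(o['position'],o['ft_force'],o['grip_force'],o['gripper_width'])
print('body',fit(wcloud(w,o),(.456,.341),.056,.05,.012))
for x in(c,s):print('tallring',fit(cloud(x),(.446,-.13),.044,.114,.008))
R=rot(o);u=-R[:2,1];print(delta(o,[*(np.array([.4562,.3408])+.0455*u),.02]))
"
```

```text
[0.43939479 0.3816813  0.18789943] [ 0.29896932  0.33685024 -0.33625461] 0.0 0.038000892807477114
body (array([0.4561, 0.3439, 0.0558, 0.0503]), 8578)
tallring (array([ 0.4455, -0.1308,  0.0436,  0.113 ]), 1086)
tallring (array([ 0.4464, -0.1295,  0.044 ,  0.1126]), 956)
[ 0.1  -0.14 16.79]
```

>>> carry_out(
  plan=[
    {"travel":[0.1,-0.2,4.0],"roll":0.0,"hand":3.8},
    {"travel":[0.1,-0.2,8.0],"roll":0.0,"hand":3.8},
    {"travel":[0.1,-0.2,11.0],"roll":0.0,"hand":3.8},
    {"travel":[0.1,-0.2,13.0],"roll":0.0,"hand":3.8},
    {"travel":[0.1,-0.2,14.5],"roll":0.0,"hand":3.8},
    {"travel":[0.1,-0.2,15.5],"roll":0.0,"hand":3.8},
    {"travel":[0.1,-0.2,16.2],"roll":0.0,"hand":3.8},
    {"travel":[0.1,-0.2,16.4],"roll":0.0,"hand":3.8},
  ],
)

```text
time: 19.8
position: [0.4396, 0.3855, 0.0238]
ee_rot: [-0.0, 0.983, 0.184, 0.0]
ft_force: [0.1, -0.1, -0.2]
gripper_width: 0.0381
grip_force: 0.0
```

>>> carry_out(
  plan=[
    {"travel":[0.0,0.0,0.2],"roll":0.0,"hand":3.4},
    {"travel":[0.0,0.0,0.2],"roll":0.0,"hand":3.0},
    {"travel":[0.0,0.0,0.2],"roll":0.0,"hand":2.6},
    {"travel":[0.0,0.0,0.2],"roll":0.0,"hand":2.3},
    {"travel":[0.0,0.0,0.2],"roll":0.0,"hand":1.5},
    {"travel":[0.0,0.0,0.2],"roll":0.0,"hand":1.5},
    {"travel":[0.0,0.0,0.2],"roll":0.0,"hand":1.5},
    {"travel":[0.0,0.0,0.2],"roll":0.0,"hand":1.5},
  ],
  force=70,
)

```text
time: 20.6
position: [0.4399, 0.3862, 0.0228]
ee_rot: [-0.001, 0.983, 0.184, 0.001]
ft_force: [-0.0, 0.1, 5.7]
gripper_width: 0.0202
grip_force: 65.5
```

>>> carry_out(
  plan=[
    {"travel":[0.0,0.0,-0.5],"roll":0.0,"hand":1.5},
    {"travel":[0.0,0.0,-1.5],"roll":0.0,"hand":1.5},
    {"travel":[0.0,0.0,-3.0],"roll":0.0,"hand":1.5},
    {"travel":[0.0,0.0,-5.0],"roll":0.0,"hand":1.5},
    {"travel":[0.0,0.0,-6.5],"roll":0.0,"hand":1.5},
    {"travel":[0.0,0.0,-7.5],"roll":0.0,"hand":1.5},
    {"travel":[0.0,0.0,-8.0],"roll":0.0,"hand":1.5},
    {"travel":[0.0,0.0,-8.0],"roll":0.0,"hand":1.5},
  ],
)

```text
time: 21.4
position: [0.4397, 0.3857, 0.1026]
ee_rot: [-0.0, 0.983, 0.184, 0.001]
ft_force: [0.3, 0.5, -4.0]
gripper_width: 0.0205
grip_force: 66.4
```

```bash
python3 -c "
from h import *;from cell import *
camera('top');camera('top');o=get_obs();c=camera('top');s=camera('side')
print(o['position'],o['ft_force'],o['grip_force'],o['gripper_width'])
for x in(c,s):
  P=cloud(x);
  A=P[(np.hypot(*(P[:,:2]-[.456,.341]).T)<.055)&(abs(P[:,2]-.13)<.004)];k=np.linalg.lstsq(np.c_[A[:,:2]-[.456,.341],np.ones(len(A))],A[:,2],rcond=None)[0]
  print(k,len(A),fit(P,(.456,.341),.056,.13,.012))
"
```

```text
[0.43891492 0.38521184 0.10115325] [-0.34592027  0.02977357 -3.38513959] 66.41118285481298 0.020238665600332502
[-0.00287871 -0.00501548  0.12907524] 939 (array([0.4543, 0.3405, 0.0558, 0.1286]), 1255)
[-0.00442487  0.00620391  0.1291388 ] 359 (array([0.4549, 0.3413, 0.0565, 0.1281]), 509)
```

>>> carry_out(
  plan=[
    {"travel":[-0.2,0.6,-1.0],"roll":0.0,"hand":1.5},
    {"travel":[-0.6,1.8,-2.5],"roll":0.0,"hand":1.5},
    {"travel":[-1.3,3.9,-4.5],"roll":0.0,"hand":1.5},
    {"travel":[-2.2,6.6,-6.0],"roll":0.0,"hand":1.5},
    {"travel":[-3.3,9.9,-7.0],"roll":0.0,"hand":1.5},
    {"travel":[-4.5,13.5,-7.5],"roll":0.0,"hand":1.5},
    {"travel":[-5.7,17.1,-7.5],"roll":0.0,"hand":1.5},
    {"travel":[-7.0,21.0,-7.5],"roll":0.0,"hand":1.5},
  ],
)

```text
time: 22.4
position: [0.4501, 0.1629, 0.1776]
ee_rot: [0.0, 0.983, 0.185, 0.0]
ft_force: [0.2, -1.2, -3.7]
gripper_width: 0.02
grip_force: 66.8
```

>>> carry_out(
  plan=[
    {"travel":[-1.0,3.0,0.0],"roll":0.0,"hand":1.5},
    {"travel":[-2.0,6.0,0.0],"roll":0.0,"hand":1.5},
    {"travel":[-3.0,9.0,0.0],"roll":0.0,"hand":1.5},
    {"travel":[-4.0,12.0,0.0],"roll":0.0,"hand":1.5},
    {"travel":[-5.0,15.0,0.0],"roll":0.0,"hand":1.5},
    {"travel":[-6.0,18.0,0.0],"roll":0.0,"hand":1.5},
    {"travel":[-7.0,21.0,0.0],"roll":0.0,"hand":1.5},
    {"travel":[-8.0,24.0,0.0],"roll":0.0,"hand":1.5},
  ],
)

```text
time: 23.2
position: [0.4621, -0.0898, 0.1772]
ee_rot: [0.0, 0.983, 0.184, -0.0]
ft_force: [0.5, -0.4, -3.7]
gripper_width: 0.0203
grip_force: 66.8
```

>>> carry_out(
  plan=[
    {"travel":[-1.0,3.0,0.0],"roll":0.0,"hand":1.5},
    {"travel":[-2.0,6.0,0.0],"roll":0.0,"hand":1.5},
    {"travel":[-3.0,9.0,0.0],"roll":0.0,"hand":1.5},
    {"travel":[-4.0,12.0,0.0],"roll":0.0,"hand":1.5},
    {"travel":[-5.0,15.0,0.0],"roll":0.0,"hand":1.5},
    {"travel":[-6.0,18.0,0.0],"roll":0.0,"hand":1.5},
    {"travel":[-6.82,20.44,0.0],"roll":0.0,"hand":1.5},
    {"travel":[-6.82,20.44,0.0],"roll":0.0,"hand":1.5},
  ],
)

```text
time: 24.0
position: [0.4724, -0.3069, 0.1772]
ee_rot: [0.001, 0.983, 0.183, -0.0]
ft_force: [0.2, -0.1, -3.6]
gripper_width: 0.0207
grip_force: 67.1
```

```bash
python3 -c "
from h import *;from cell import *
camera('top');camera('top');o=get_obs();c=camera('top');s=camera('side')
print(o['position'],o['ft_force'],o['grip_force'],o['gripper_width'])
for x in(c,s):
  P=cloud(x);print(fit(P,(.4885,-.348),.056,.204,.012))
"
```

```text
[ 0.47239591 -0.30379115  0.17669162] [ 0.18847108 -0.11778321 -3.28304803] 67.11557269316927 0.020344402018274588
(array([ 0.4797, -0.3485,  0.0627,  0.2035]), 558)
(array([ 0.4887, -0.3453,  0.0559,  0.2036]), 2251)
```

>>> carry_out(
  plan=[
    {"travel":[-0.05,0.2,1.0],"roll":0.0,"hand":1.5},
    {"travel":[-0.05,0.2,3.0],"roll":0.0,"hand":1.5},
    {"travel":[-0.05,0.2,5.5],"roll":0.0,"hand":1.5},
    {"travel":[-0.05,0.2,8.0],"roll":0.0,"hand":1.5},
    {"travel":[-0.05,0.2,10.0],"roll":0.0,"hand":1.5},
    {"travel":[-0.05,0.2,11.0],"roll":0.0,"hand":1.5},
    {"travel":[-0.05,0.2,11.5],"roll":0.0,"hand":1.5},
    {"travel":[-0.05,0.2,11.5],"roll":0.0,"hand":1.5},
  ],
)

```text
time: 25.0
position: [0.4733, -0.3051, 0.0615]
ee_rot: [-0.0, 0.983, 0.185, -0.0]
ft_force: [-0.1, 0.6, -3.7]
gripper_width: 0.0203
grip_force: 67.4
```

```bash
python3 -c "
from h import *;from cell import *
camera('top');camera('top');camera('top');o=get_obs();s=camera('side')
print(o['position'],o['ft_force'],o['grip_force'],o['gripper_width'])
P=cloud(s);print(fit(P,(.4885,-.348),.056,.088,.012))
"
```

```text
[ 0.47420455 -0.30615013  0.06309713] [ 0.11333565  0.26239432 -3.60564388] 67.37313893089777 0.020568682589570623
(array([ 0.4905, -0.3484,  0.0561,  0.0899]), 1749)
```

>>> carry_out(
  plan=[
    {"travel":[-0.1,-0.13,0.2],"roll":0.0,"hand":1.5},
    {"travel":[-0.1,-0.13,0.5],"roll":0.0,"hand":1.5},
    {"travel":[-0.1,-0.13,0.8],"roll":0.0,"hand":1.5},
    {"travel":[-0.1,-0.13,1.0],"roll":0.0,"hand":1.5},
    {"travel":[-0.1,-0.13,1.2],"roll":0.0,"hand":1.5},
    {"travel":[-0.1,-0.13,1.3],"roll":0.0,"hand":1.5},
    {"travel":[-0.1,-0.13,1.3],"roll":0.0,"hand":1.5},
  ],
)

```text
time: 25.9
position: [0.4719, -0.3046, 0.0485]
ee_rot: [-0.0, 0.983, 0.184, -0.0]
ft_force: [-0.9, 0.2, -3.8]
gripper_width: 0.0207
grip_force: 67.2
```

>>> carry_out(
  plan=[
    {"travel":[0.0,0.0,0.05],"roll":0.0,"hand":1.5},
    {"travel":[0.0,0.0,0.1],"roll":0.0,"hand":1.5},
    {"travel":[0.0,0.0,0.15],"roll":0.0,"hand":1.5},
    {"travel":[0.0,0.0,0.15],"roll":0.0,"hand":1.5},
  ],
)

```text
time: 26.3
position: [0.4719, -0.3046, 0.0473]
ee_rot: [-0.0, 0.983, 0.184, -0.0]
ft_force: [0.3, -0.3, -3.3]
gripper_width: 0.0202
grip_force: 67.2
```

```bash
python3 -c "
from h import *;from cell import *
camera('top');o=get_obs();s=camera('side')
print(o['position'],o['ft_force'],o['grip_force'],o['gripper_width'])
P=cloud(s);print(fit(P,(.4885,-.348),.056,.076,.012))
"
```

```text
[ 0.47194866 -0.3046669   0.04727616] [-0.04225817 -0.36788885 -3.92191917] 67.19163543097693 0.020276982970801185
(array([ 0.4882, -0.347 ,  0.056 ,  0.0746]), 1943)
```

>>> carry_out(
  plan=[
    {"travel":[0.0,0.0,0.05],"roll":0.0,"hand":1.5},
    {"travel":[0.0,0.0,0.1],"roll":0.0,"hand":1.5},
    {"travel":[0.0,0.0,0.1],"roll":0.0,"hand":1.5},
  ],
)

```text
time: 26.7
position: [0.4721, -0.3048, 0.0468]
ee_rot: [0.0, 0.983, 0.184, 0.0]
ft_force: [-2.4, 1.6, 2.0]
gripper_width: 0.0203
grip_force: 68.2
```

Contact felt. I'll release the body, then go for the wide ring.

>>> carry_out(
  plan=[
    {"travel":[0.0,0.0,0.0],"roll":0.0,"hand":2.4},
    {"travel":[0.0,0.0,0.0],"roll":0.0,"hand":2.8},
    {"travel":[0.0,0.0,0.0],"roll":0.0,"hand":3.8},
    {"travel":[0.0,0.0,0.0],"roll":0.0,"hand":3.8},
    {"travel":[0.0,0.0,-2.0],"roll":0.0,"hand":3.8},
    {"travel":[0.0,0.0,-6.0],"roll":0.0,"hand":3.8},
    {"travel":[0.0,0.0,-10.0],"roll":0.0,"hand":3.8},
    {"travel":[0.0,0.0,-14.0],"roll":0.0,"hand":3.8},
  ],
)

```text
time: 27.5
position: [0.4718, -0.3045, 0.1877]
ee_rot: [-0.0, 0.983, 0.184, -0.0]
ft_force: [0.6, 0.6, 0.4]
gripper_width: 0.0381
grip_force: 0.0
```

>>> carry_out(
  plan=[
    {"travel":[1.5,-4.0,0.0],"roll":0.0,"hand":3.8},
    {"travel":[3.0,-8.5,0.0],"roll":0.0,"hand":3.8},
    {"travel":[4.5,-13.0,0.0],"roll":0.0,"hand":3.8},
    {"travel":[6.0,-17.5,0.0],"roll":0.0,"hand":3.8},
    {"travel":[7.5,-22.0,0.0],"roll":0.0,"hand":3.8},
    {"travel":[8.8,-26.5,0.0],"roll":0.0,"hand":3.8},
    {"travel":[9.8,-31.0,0.0],"roll":0.0,"hand":3.8},
    {"travel":[10.6,-35.0,0.0],"roll":0.0,"hand":3.8},
  ],
)

```text
time: 28.3
position: [0.4435, 0.062, 0.1866]
ee_rot: [-0.0, 0.983, 0.185, 0.001]
ft_force: [1.2, -0.5, -0.0]
gripper_width: 0.0379
grip_force: 0.0
```

>>> carry_out(
  plan=[
    {"travel":[0.8,-4.0,0.0],"roll":0.0,"hand":3.8},
    {"travel":[1.0,-7.4,0.0],"roll":0.0,"hand":3.8},
    {"travel":[1.0,-7.4,0.0],"roll":0.0,"hand":3.8},
    {"travel":[1.0,-7.4,0.0],"roll":0.0,"hand":3.8},
    {"travel":[1.0,-7.4,0.0],"roll":0.0,"hand":3.8},
  ],
)

```text
time: 28.8
position: [0.4267, 0.1319, 0.1864]
ee_rot: [0.0, 0.983, 0.184, 0.0]
ft_force: [0.3, -0.6, -0.3]
gripper_width: 0.038
grip_force: 0.0
```

```bash
python3 -c "
from h import *;from cell import *
camera('top');o=get_obs();w=camera('wrist');c=camera('top');s=camera('side')
print(o['position'],o['ft_force'],o['grip_force'],o['gripper_width'])
print('ring',fit(wcloud(w,o),(.4433,.0907),.056,.024,.012))
for x in(c,s):
  P=cloud(x);print('body',fit(P,(.4885,-.348),.056,.074,.008),'tall',fit(P,(.446,-.13),.044,.114,.008))
R=rot(o);u=-R[:2,1];print(delta(o,[*(np.array([.4433,.0907])+.0455*u),.005]))
"
```

```text
[0.4268226  0.13165228 0.18634903] [ 0.59502136 -1.30519852 -0.51512569] 0.0 0.03805850785190062
ring (array([0.4432, 0.0933, 0.0558, 0.024 ]), 8627)
body (array([ 0.4874, -0.3487,  0.0559,  0.0738]), 1255) tall (array([ 0.4455, -0.1309,  0.0436,  0.1129]), 1088)
body (array([ 0.4884, -0.3471,  0.0559,  0.0733]), 2123) tall (array([ 0.4464, -0.1296,  0.0439,  0.1127]), 952)
[ 0.06 -0.14 18.13]
```

>>> carry_out(
  plan=[
    {"travel":[0.1,-0.2,4.5],"roll":0.0,"hand":3.8},
    {"travel":[0.1,-0.2,9.0],"roll":0.0,"hand":3.8},
    {"travel":[0.1,-0.2,12.5],"roll":0.0,"hand":3.8},
    {"travel":[0.1,-0.2,15.0],"roll":0.0,"hand":3.8},
    {"travel":[0.1,-0.2,16.5],"roll":0.0,"hand":3.8},
    {"travel":[0.1,-0.2,17.3],"roll":0.0,"hand":3.8},
    {"travel":[0.1,-0.2,17.7],"roll":0.0,"hand":3.8},
    {"travel":[0.1,-0.2,17.9],"roll":0.0,"hand":3.8},
  ],
)

```text
time: 29.8
position: [0.4272, 0.1346, 0.0076]
ee_rot: [0.0, 0.983, 0.184, 0.0]
ft_force: [-0.5, -0.2, -0.4]
gripper_width: 0.0383
grip_force: 0.0
```

>>> carry_out(
  plan=[
    {"travel":[0.0,0.0,0.0],"roll":0.0,"hand":3.4},
    {"travel":[0.0,0.0,0.0],"roll":0.0,"hand":3.0},
    {"travel":[0.0,0.0,0.0],"roll":0.0,"hand":2.6},
    {"travel":[0.0,0.0,0.0],"roll":0.0,"hand":2.2},
    {"travel":[0.0,0.0,0.0],"roll":0.0,"hand":1.3},
    {"travel":[0.0,0.0,0.0],"roll":0.0,"hand":1.3},
    {"travel":[0.0,0.0,0.0],"roll":0.0,"hand":1.3},
    {"travel":[0.0,0.0,0.0],"roll":0.0,"hand":1.3},
  ],
  force=55,
)

```text
time: 30.6
position: [0.4272, 0.1351, 0.0081]
ee_rot: [-0.0, 0.983, 0.184, 0.001]
ft_force: [-2.2, 0.5, 5.9]
gripper_width: 0.0188
grip_force: 59.0
```

>>> carry_out(
  plan=[
    {"travel":[0.0,0.0,-0.5],"roll":0.0,"hand":1.3},
    {"travel":[0.0,0.0,-2.0],"roll":0.0,"hand":1.3},
    {"travel":[0.0,0.0,-4.5],"roll":0.0,"hand":1.3},
    {"travel":[0.0,0.0,-7.5],"roll":0.0,"hand":1.3},
    {"travel":[0.0,0.0,-10.5],"roll":0.0,"hand":1.3},
    {"travel":[0.0,0.0,-13.0],"roll":0.0,"hand":1.3},
    {"travel":[0.0,0.0,-14.5],"roll":0.0,"hand":1.3},
    {"travel":[0.0,0.0,-15.0],"roll":0.0,"hand":1.3},
  ],
)

```text
time: 31.4
position: [0.4276, 0.1349, 0.1593]
ee_rot: [0.0, 0.983, 0.184, 0.002]
ft_force: [0.3, 1.3, -2.4]
gripper_width: 0.019
grip_force: 58.4
```

```bash
python3 -c "
from h import *;from cell import *
[camera('top') for _ in range(5)];o=get_obs();c=camera('top');s=camera('side')
print(o['position'],o['ft_force'],o['grip_force'],o['gripper_width'])
for x in(c,s):
  P=cloud(x);A=P[(np.hypot(*(P[:,:2]-[.443,.091]).T)<.055)&(abs(P[:,2]-.174)<.008)];k=np.linalg.lstsq(np.c_[A[:,:2]-[.443,.091],np.ones(len(A))],A[:,2],rcond=None)[0]
  print(k,len(A),fit(P,(.4433,.0907),.056,.174,.012))
"
```

```text
[0.42566411 0.13464549 0.15593563] [ 0.02364762  0.85544712 -1.71028398] 58.37329639471136 0.018528085580515743
[-0.00499071 -0.00557699  0.17064998] 1087 (array([0.4416, 0.0901, 0.0554, 0.1709]), 1100)
[-0.00739312  0.0077807   0.17052485] 704 (array([0.4431, 0.0911, 0.0559, 0.1705]), 690)
```

>>> carry_out(
  plan=[
    {"travel":[-0.3,1.2,0.0],"roll":0.0,"hand":1.3},
    {"travel":[-1.0,3.7,0.0],"roll":0.0,"hand":1.3},
    {"travel":[-1.8,6.6,0.0],"roll":0.0,"hand":1.3},
    {"travel":[-2.6,9.5,0.0],"roll":0.0,"hand":1.3},
    {"travel":[-3.5,12.6,0.0],"roll":0.0,"hand":1.3},
    {"travel":[-4.3,15.7,0.0],"roll":0.0,"hand":1.3},
    {"travel":[-5.2,18.8,0.0],"roll":0.0,"hand":1.3},
    {"travel":[-6.0,22.0,0.0],"roll":0.0,"hand":1.3},
  ],
)

```text
time: 32.55
position: [0.4498, -0.094, 0.1569]
ee_rot: [-0.0, 0.983, 0.184, -0.0]
ft_force: [0.6, -0.1, -1.5]
gripper_width: 0.0187
grip_force: 58.4
```

>>> carry_out(
  plan=[
    {"travel":[-0.9,3.2,0.0],"roll":0.0,"hand":1.3},
    {"travel":[-1.8,6.4,0.0],"roll":0.0,"hand":1.3},
    {"travel":[-2.7,9.6,0.0],"roll":0.0,"hand":1.3},
    {"travel":[-3.5,12.8,0.0],"roll":0.0,"hand":1.3},
    {"travel":[-4.3,16.0,0.0],"roll":0.0,"hand":1.3},
    {"travel":[-5.1,18.6,0.0],"roll":0.0,"hand":1.3},
    {"travel":[-5.65,20.5,0.0],"roll":0.0,"hand":1.3},
    {"travel":[-5.65,20.5,0.0],"roll":0.0,"hand":1.3},
  ],
)

```text
time: 33.35
position: [0.4712, -0.3067, 0.1568]
ee_rot: [0.0, 0.983, 0.183, -0.0]
ft_force: [0.1, 0.3, -2.4]
gripper_width: 0.0188
grip_force: 58.6
```

>>> carry_out(
  plan=[
    {"travel":[0.0,0.0,0.5],"roll":0.0,"hand":1.3},
    {"travel":[0.0,0.0,1.5],"roll":0.0,"hand":1.3},
    {"travel":[0.0,0.0,3.0],"roll":0.0,"hand":1.3},
    {"travel":[0.0,0.0,4.2],"roll":0.0,"hand":1.3},
    {"travel":[0.0,0.0,5.0],"roll":0.0,"hand":1.3},
    {"travel":[0.0,0.0,5.5],"roll":0.0,"hand":1.3},
    {"travel":[0.0,0.0,5.5],"roll":0.0,"hand":1.3},
  ],
)

```text
time: 34.05
position: [0.4717, -0.303, 0.1012]
ee_rot: [-0.001, 0.983, 0.184, -0.001]
ft_force: [-0.7, 0.3, -1.2]
gripper_width: 0.0188
grip_force: 58.5
```

```bash
python3 -c "
from h import *;from cell import *
[camera('top') for _ in range(5)];o=get_obs();s=camera('side')
print(o['position'],o['ft_force'],o['grip_force'],o['gripper_width'])
P=cloud(s);print(fit(P,(.4885,-.348),.056,.116,.012))
"
```

```text
[ 0.47252776 -0.30395124  0.10305098] [ 0.13624712 -0.35986403 -1.39254752] 58.514410690404475 0.01885963698217003
(array([ 0.4893, -0.3467,  0.0559,  0.1176]), 2143)
```

>>> carry_out(
  plan=[
    {"travel":[-0.1,0.0,0.4],"roll":0.0,"hand":1.3},
    {"travel":[-0.1,0.0,0.8],"roll":0.0,"hand":1.3},
    {"travel":[-0.1,0.0,1.1],"roll":0.0,"hand":1.3},
    {"travel":[-0.1,0.0,1.3],"roll":0.0,"hand":1.3},
    {"travel":[-0.1,0.0,1.5],"roll":0.0,"hand":1.3},
    {"travel":[-0.1,0.0,1.7],"roll":0.0,"hand":1.3},
    {"travel":[-0.1,0.0,1.7],"roll":0.0,"hand":1.3},
  ],
)

```text
time: 35.05
position: [0.471, -0.3038, 0.0849]
ee_rot: [-0.0, 0.983, 0.184, -0.0]
ft_force: [0.2, 0.2, -2.1]
gripper_width: 0.0188
grip_force: 58.6
```

>>> carry_out(
  plan=[
    {"travel":[0.0,0.0,0.05],"roll":0.0,"hand":1.3},
    {"travel":[0.0,0.0,0.1],"roll":0.0,"hand":1.3},
    {"travel":[0.0,0.0,0.15],"roll":0.0,"hand":1.3},
    {"travel":[0.0,0.0,0.15],"roll":0.0,"hand":1.3},
  ],
)

```text
time: 35.45
position: [0.4712, -0.3039, 0.0838]
ee_rot: [-0.0, 0.983, 0.184, 0.0]
ft_force: [-0.3, -0.1, -2.4]
gripper_width: 0.0187
grip_force: 58.6
```

```bash
python3 -c "
from h import *;from cell import *
camera('top');o=get_obs();s=camera('side')
print(o['position'],o['ft_force'],o['grip_force'],o['gripper_width'])
P=cloud(s);print(fit(P,(.4885,-.348),.056,.1,.012))
"
```

```text
[ 0.47114471 -0.30391777  0.08380948] [-0.70526612 -0.09216747 -2.90487005] 58.57234971597791 0.018541595367320987
(array([ 0.488 , -0.3465,  0.0559,  0.0985]), 1971)
```

>>> carry_out(
  plan=[
    {"travel":[0.0,0.0,0.05],"roll":0.0,"hand":1.3},
    {"travel":[0.0,0.0,0.1],"roll":0.0,"hand":1.3},
    {"travel":[0.0,0.0,0.13],"roll":0.0,"hand":1.3},
    {"travel":[0.0,0.0,0.13],"roll":0.0,"hand":1.3},
  ],
)

```text
time: 35.95
position: [0.4711, -0.3039, 0.0824]
ee_rot: [-0.0, 0.983, 0.184, -0.0]
ft_force: [0.0, -0.4, -1.5]
gripper_width: 0.0192
grip_force: 58.6
```

>>> carry_out(
  plan=[
    {"travel":[0.0,0.0,0.05],"roll":0.0,"hand":1.3},
    {"travel":[0.0,0.0,0.08],"roll":0.0,"hand":1.3},
    {"travel":[0.0,0.0,0.08],"roll":0.0,"hand":1.3},
  ],
)

```text
time: 36.25
position: [0.4712, -0.304, 0.0821]
ee_rot: [0.0, 0.983, 0.184, 0.0]
ft_force: [-0.8, 0.4, 2.0]
gripper_width: 0.019
grip_force: 59.0
```

Contact felt. I'll release and retreat to a clear spot.

>>> carry_out(
  plan=[
    {"travel":[0.0,0.0,0.0],"roll":0.0,"hand":2.2},
    {"travel":[0.0,0.0,0.0],"roll":0.0,"hand":2.6},
    {"travel":[0.0,0.0,0.0],"roll":0.0,"hand":3.8},
    {"travel":[0.0,0.0,0.0],"roll":0.0,"hand":3.8},
    {"travel":[0.0,0.0,-2.0],"roll":0.0,"hand":3.8},
    {"travel":[0.0,0.0,-6.0],"roll":0.0,"hand":3.8},
    {"travel":[0.0,0.0,-10.0],"roll":0.0,"hand":3.8},
    {"travel":[0.0,0.0,-13.0],"roll":0.0,"hand":3.8},
  ],
)

```text
time: 37.05
position: [0.4717, -0.3044, 0.2144]
ee_rot: [0.001, 0.983, 0.184, 0.001]
ft_force: [0.9, 0.7, 0.1]
gripper_width: 0.038
grip_force: 0.0
```

>>> carry_out(
  plan=[
    {"travel":[2.0,-4.0,0.0],"roll":0.0,"hand":3.8},
    {"travel":[4.0,-8.0,0.0],"roll":0.0,"hand":3.8},
    {"travel":[6.0,-12.0,0.0],"roll":0.0,"hand":3.8},
    {"travel":[8.0,-16.0,0.0],"roll":0.0,"hand":3.8},
    {"travel":[9.5,-20.0,0.0],"roll":0.0,"hand":3.8},
    {"travel":[11.0,-24.0,0.0],"roll":0.0,"hand":3.8},
    {"travel":[12.5,-28.0,0.0],"roll":0.0,"hand":3.8},
    {"travel":[14.0,-32.0,0.0],"roll":0.0,"hand":3.8},
  ],
)

```text
time: 37.85
position: [0.4855, 0.0468, 0.2119]
ee_rot: [0.0, 0.983, 0.184, 0.0]
ft_force: [1.1, 0.2, -0.4]
gripper_width: 0.0381
grip_force: 0.0
```

>>> carry_out(
  plan=[
    {"travel":[1.0,-4.0,0.0],"roll":0.0,"hand":3.8},
    {"travel":[2.0,-8.0,0.0],"roll":0.0,"hand":3.8},
    {"travel":[3.0,-12.0,0.0],"roll":0.0,"hand":3.8},
    {"travel":[3.0,-12.0,0.0],"roll":0.0,"hand":3.8},
    {"travel":[3.0,-12.0,0.0],"roll":0.0,"hand":3.8},
  ],
)

```text
time: 38.35
position: [0.4699, 0.1684, 0.2116]
ee_rot: [0.0, 0.983, 0.186, -0.0]
ft_force: [0.3, 0.2, -0.5]
gripper_width: 0.0381
grip_force: 0.0
```

```bash
python3 -c "
from h import *;from cell import *
c=camera('top');s=camera('side');o=get_obs()
print(o['position'],o['ft_force'])
for x in(c,s):
  P=cloud(x)
  for n,p,r,z in(('wide',[.4885,-.348],.056,.098),('tall',[.446,-.13],.044,.114)):
    A=P[(np.hypot(*(P[:,:2]-p).T)<r-.002)&(abs(P[:,2]-z)<.005)];k=np.linalg.lstsq(np.c_[A[:,:2]-p,np.ones(len(A))],A[:,2],rcond=None)[0]
    print(n,k.round(4),fit(P,p,r,z,.012))
cv2.imwrite('pics/end.png',s['pixels'][:,:,::-1])
"
```

```text
[0.47030606 0.16694367 0.21164878] [-1.06944567  0.07307262  0.54859143]
wide [0.0024 0.0008 0.097 ] (array([ 0.4873, -0.3479,  0.0559,  0.0969]), 1404)
tall [ 1.00e-04 -1.90e-03  1.13e-01] (array([ 0.4454, -0.1309,  0.0437,  0.1129]), 1090)
wide [-0.0002 -0.001   0.0968] (array([ 0.4884, -0.3464,  0.056 ,  0.0968]), 2207)
tall [ 0.0007 -0.0005  0.1127] (array([ 0.4464, -0.1292,  0.0441,  0.1126]), 947)
```

View pics/end.png

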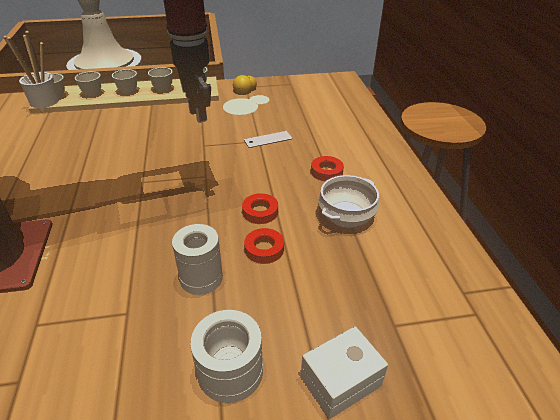

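The final view shows both moulds closed and level: tall at about (198,255), wide at about (228,350). The pot, scraper, block mould and red rings have not moved. Handing in.

```bash
python3 -c "
from cell import *
print(sign_off())"
```

```text
the job is handed in; nothing more can be done
None
```

Both moulds are closed and the job is handed in: each body and ring measured fully seated, level and centred within about 1 mm, after about 38 s on the robot clock, and the pot, scraper and block mould look unmoved in the final picture; sign-off returned no verdict.

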